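Shut the coupler rack's bolt drawer and slide its lock across to the green tag

ROBOT

A 6-joint arm with a two-finger parallel gripper is mounted at the origin on the work surface. World frame = base frame: x ahead of the robot, y to its left, z up, the work surface at z = 0. Lengths are in mm, angles in rad, forces in N, time in s.
With the tool pointing down it reaches from about 350 to 950 mm from the base axis. Payload 17.4 kg.
Tool frame: the origin (TCP) lies at the very end of the fingers, on their centre line; the grasp point (between the pads) lies 19 mm behind it; z points along the fingers, y is the line along which they close (so a half turn about z gives the same grasp; the last joint's range is limited). The gripper opens to 93 mm and grips with 3 to 60 N. Pads are 15 mm wide; open, the fingers measure 128 mm over their backs; the gripper's body (75 mm by 188 mm) begins 65 mm behind the grasp point.
Start: joints at [-1.236, 0.116, 1.442, -0, 1.584, -0.038], TCP at [245.843, -628.644, 218.646] pointing down, gripper open.
Joint ranges: [-2.83, 2.83], [-0.83, 2.19], [0.07, 2.5], [-1.14, 4.28], [0.01, 3], [-2.97, 2.97]. Speed limits (rad/s): [1.89, 1.89, 2.22, 3.14, 3.14, 3.14].

INTERFACE

Orientations are given as a unit quaternion [w, x, y, z].
In Python, from plant import readout, snapshot, calibration, finish_job gives the robot as it stands.
- The arm moves only by the shell command python3 -m handwheel 'ROWS'. ROWS is JSON, a list of rows, each an object with "dr": the turn, a rotation vector about the tool's x, y, z normalised to -1 to 1, where 1 is 2 pi rad, a list of three; "translation": the shift along the tool's x, y, z normalised to -1 to 1, where 1 is 0.15 m, a list of three; "claw": the closure, from 0 (fully open) to 1 (shut). A call has 1 to 5 rows; each row is the pose to reach, as a shift and turn from the pose commanded when the call began, along the tool's axes at that moment, turning the shorter way round; what a row does not reach only later rows make up. A row lasts 1/12 s, in which the tool goes at most 41.7 mm and 7.16 degrees, less where a joint would pass 70% of its speed; a pose out of reach is approached as far as the arm can. A call with a number of a shift or a turn outside -1 to 1 is refused whole. A call with a gripper value outside its range is refused whole. The fingers move at their own pace and stop on an object; the grip force is fixed at half the most. Time passes only in rows, so rows that repeat a pose let the fingers close. It gives the time, the measured TCP pose, the force, the opening and the grip force at its end, in the units of the state.
- readout.read_state(): the state, without advancing time (a new reading comes with each control period).
- snapshot(name): name is "side" or "top" or "wrist"; returns (picture, depth): 420x560x3 uint8, red, green, blue; 420x560 float32, mm along the optical axis (not along the pixel's ray), 0 where there is no reading.
- calibration(name): a dict with "intrinsics" (3x3 intrinsics, pixels), "k1" (the pictures are not rectified: a ray, as slopes to the right and down, at radius r is drawn at 1 + k1 r^2 times it, then the intrinsics apply), "world_to_cam" (4x4, takes a point from world to camera coordinates); the wrist camera has in their place "mount" (4x4, takes a point from camera to tool coordinates, whose origin is the TCP and whose axes are the flange's). Camera axes: x right, y up, looking along -z (the intrinsics and any distortion apply to the point x, -y, -z); pixel columns grow to the right and rows downward; lengths in mm; the calibration is good to about 2 mm. A picture is of the moment at which its call begins: read the wrist's pose just before it. calibration takes no time and is no camera call.
- finish_job(): hands the job in; it is judged then, once.
The state is a dict: "time_s": time; "q": joint angles; "dq": joint speeds; "joint_efforts": joint torques, N m; "position": TCP position; "eef_rot": TCP orientation; "force": force on the tool from outside, world axes, zero at the start; "ft_torque": the same for the moment, N m; "grip_width": opening from 0.0 (shut) to 1.0 (fully open); "grasp_force": force on a finger pad.
Only numpy, scipy, OpenCV 4.12 (cv2) and the standard library are available. Lean on these libraries where they do the work, as an engineer would, in place of code of your own. Each camera call takes 0.05 s, during which the arm holds its last target. There are 200 camera calls.

TASK

Push the open blue drawer of the coupler rack fully home until it clicks into its detent. Then slide the red grip of the slide lock above it along its track until its yellow pointer is lined up with the middle of the green tag (not the orange one), and let go. Do not disturb the clamps hanging from the hooks or the things on the plank.

Things in the scene. Friction and masses are not known exactly. Their poses are not given: they have to be found in the camera images.
- rack: Fixed wooden coupler rack, 560 mm wide (its y), 325 mm tall. Origin on the table under the rack's middle; x points from its front to its back (away from the robot, give or take its yaw), y along its width, z up. Offsets in other entries are mm in this frame.
- board_mid (a point): Middle of the face of the grey lock board (500 mm wide, 150 mm along the slope), at rack x -36, z 127. It slopes at 25 deg: lower front edge at x -104, z 95, upper back edge at x 32, z 159. Its outward normal leans 25 deg from vertical towards the robot. Axes parallel to the rack's.
- rail_mid (a point): Middle of the larch rail over the board: 20 mm thick (x -20 to 0), 40 mm tall (z 285 to 325), along the rack's y between posts at y +-261. Two clamps hang from its hooks at y +-190, x about -14, down to z 180. The rail stops a vertical gripper over the lock: come in tilted along the board's normal.
- deck_mid (a point): Middle of the top of the plank deck behind the board, z 150, x 28 to 164, 560 mm wide, carrying loose things.
- drawer (a joint): Drawer travel in m: 0 is fully home, grows as the drawer comes out of the rack (towards the rack's -x). A spring detent resists with some 5 to 8 N about 10 to 6 mm before home, then the drawer snaps in, to within 2 mm of 0. Plain sliding takes about 2 N.
- drawer_front (a point): Centre of the outer face of the blue drawer front (face upright, looking to the rack's -x; 290 mm wide, 72 mm tall, from z 8 to z 80, flat, no handle; push on it). When home it lies at rack x -106, z 44.
- lock (a joint): Slide lock travel in m, 0 to 0.18, growing towards the rack's +y; friction 2.5 N holds it wherever it is left. At 0.09 the grip is at rack y 0.
- lock_grip (a point): Point inside the lock's red grip fin, on its centre line, 17 mm below its free end. Its z is the board's outward normal, y the track direction (rack's y), x up the slope. Fin 28 mm thick along the track, 46 mm along the slope, 45 mm tall over a dark carriage (70 mm along the track, 12 mm thick). Clear room around it.
- lock_pointer (a point): Lower tip of the 6 mm wide yellow pointer that sticks out of the lock's carriage towards the tags, 46 mm down the slope from the grip's centre line; it has the same y as the grip.
- green_tag: Green plastic tag, 18 mm wide along the track, 34 mm along the slope, 4 mm thick, fixed on the white strip below the track: the locked position. Origin at the centre of its underside; its y axis is the track direction (axes parallel to the rack's).
- orange_tag: Orange tag of the same size on the same strip, on the other side of the lock: the wrong position.
- clamp_left_foot (a point): Lowest point of the galvanised girder clamp (52 x 30 x 90 mm) hanging at the rack's y +190, free to swing. Leave it alone.
- clamp_right_foot (a point): Lowest point of the like clamp at the rack's y -190. Leave it alone.
- mallet_head: Red nylon mallet head, upright cylinder 60 mm across, 80 mm tall, on the deck; origin at the centre of its underside. Leave it alone.
- bushing: Bronze bushing, 60 mm outside, 42 mm bore, 45 mm tall, on the deck; origin at the centre of its underside. Leave it alone.
- foot_pad: Black rubber foot pad, 80 x 80 x 24 mm, on the deck; origin at the centre of its underside. Leave it alone.
- joint_pin: Dented steel joint pin, 120 mm long, 34 mm at its collars, lying on the deck; origin at the middle of its underside. Leave it alone.

How it is judged (in metres and radians):
On the way, in this order (a step that is already met when the one before it is completed fails the run):
1. the drawer is fully home (within 3 mm) while the lock is not yet at the green tag (value of joint drawer below 0.003 m), for 0.2 s.
2. the lock's pointer is lined up with the middle of the green tag, within 5 mm (y of lock_pointer in the frame of green_tag between -0.005 and 0.005 m and value of joint drawer below 0.003 m), for 0.3 s.
At the end, for the whole second after the job is handed in: The drawer is home within 3 mm, the lock's pointer is within 5 mm (along the track) of the middle of the green tag and at rest, and the lock is let go (all of step 2 and velocity of joint lock between -0.005 and 0.005 m/s); the robot touches nothing.
It fails at once if a hanging clamp is knocked (its foot moves more than 25 mm) (distance of any of clamp_left_foot, clamp_right_foot from where it was at the start of the episode above 0.025 m).
It fails at once if a thing on the deck is moved more than 15 mm (distance of any of mallet_head, bushing, foot_pad, joint_pin from where it was at the start of the episode above 0.015 m).
It also fails if it takes over 42 s, if anything falls off the work surface, if the arm or the gripper's body presses on something with over 40 N, if the wrist force passes 120 N, or if a joint passes its speed limit or range.

## Working session

There is one attempt and no reset: what is moved stays moved. The work goes in short steps, Python scripts to look and compute and a shell command to move; the robot and the scene stay as the last step left them, time stands still between calls to the robot, and variables do not carry over. Pictures are saved under pics/ and viewed, at most 10 in all, crops included, and the job is handed in when it is done.

```bash
mkdir -p pics; ls
python3 - <<'E'
from plant import readout, snapshot, calibration
import cv2,numpy as np
for n in("side","top"):
    im,d=snapshot(n); cv2.imwrite(f"pics/{n}0.png",im[:,:,::-1]); np.save(f"pics/{n}0.npy",d)
    c=calibration(n); print(n,c)
print(calibration("wrist")); print(readout.read_state())
E
```

```text
pics
side {'intrinsics': array([[527.25758581,   0.        , 286.28191548],
       [  0.        , 527.25758581, 208.13183477],
       [  0.        ,   0.        ,   1.        ]]), 'k1': -0.08120970797813053, 'world_to_cam': array([[-8.83514632e-01, -4.67912755e-01,  2.14371049e-02,
         5.92132678e+02],
       [ 3.26522989e-01, -5.82437199e-01,  7.44412283e-01,
        -3.63931111e+02],
       [-3.35834235e-01,  6.64698852e-01,  6.67376058e-01,
        -1.02205362e+03],
       [ 0.00000000e+00,  0.00000000e+00,  0.00000000e+00,
         1.00000000e+00]])}
top {'intrinsics': array([[396.62841626,   0.        , 272.31798921],
       [  0.        , 396.62841626, 211.29925401],
       [  0.        ,   0.        ,   1.        ]]), 'k1': 0.03443318447610376, 'world_to_cam': array([[-3.04984907e-02, -9.98929948e-01, -3.47678175e-02,
         5.07975719e+01],
       [ 9.98686962e-01, -3.18865763e-02,  4.00948638e-02,
        -6.53766801e+02],
       [-4.11605869e-02, -3.34993332e-02,  9.98590807e-01,
        -8.06600019e+02],
       [ 0.00000000e+00,  0.00000000e+00,  0.00000000e+00,
   
[... 597 characters left out ...]
ray([-1.23580560e+00,  1.16443654e-01,  1.44219923e+00,  3.31058353e-05,
        1.58398329e+00, -3.77765010e-02]), 'dq': array([ 1.17493864e-03, -9.32062911e-04, -9.85456198e-04, -2.68873964e-05,
        1.86803551e-03, -1.16345681e-04]), 'joint_efforts': array([ 2.82115740e-03, -7.22892737e+01, -6.23864722e+01,  7.82278762e-02,
        2.27500114e-02, -7.62421473e-05]), 'position': array([ 245.78803336, -628.46829224,  217.97472146]), 'eef_rot': array([-5.13514258e-04,  9.82680629e-01,  1.85306541e-01, -6.01425875e-05]), 'force': array([-0.14211504,  0.11778266, -0.61789052]), 'ft_torque': array([ 0.0051558 , -0.05420801, -0.014102  ]), 'grasp_force': 0.0, 'grip_width': 0.9989155915790688}
```

View pics/side0.png

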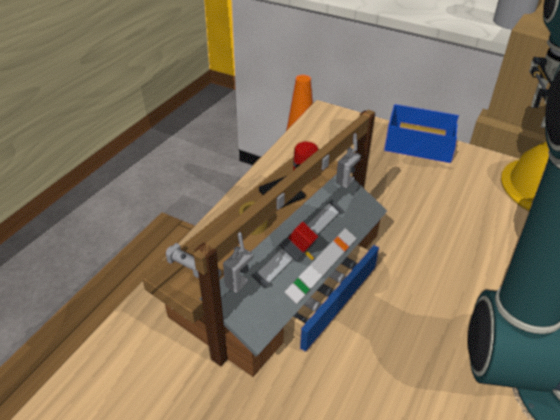

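View pics/top0.png

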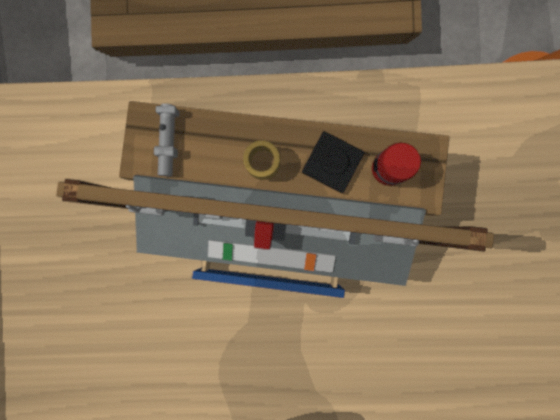

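The side view shows the rack with the drawer out at about (340,297), the grip at (303,238), the green tag at (301,286) and the orange tag at (341,242). In the top view the drawer's edge runs from (193,275) to (343,293), the grip is at (263,235), the green tag at (228,252) and the orange tag at (310,262).

```bash
cat > h.py <<'E'
import cv2,numpy as np
from plant import readout, snapshot, calibration
def cloud(n,d,T=None):
    c=calibration(n);v,u=np.mgrid[:420,:560].astype(float)
    k=np.array([c["k1"],0,0,0,0.])
    p=cv2.undistortPoints(np.stack([u,v],-1).reshape(-1,1,2),c["intrinsics"],k).reshape(420,560,2)
    P=np.stack([p[...,0]*d,-p[...,1]*d,-d],-1)
    M=np.linalg.inv(c["world_to_cam"]) if T is None else T@c["mount"]
    return P@M[:3,:3].T+M[:3,3]
def blob(im,h0,h1,smin,vmin,box):
    h=cv2.cvtColor(im,cv2.COLOR_RGB2HSV);m=(h[...,0]>=h0)&(h[...,0]<=h1)&(h[...,1]>smin)&(h[...,2]>vmin)
    b=np.zeros_like(m);x0,y0,x1,y1=box;b[y0:y1,x0:x1]=1;return m&b
E
python3 - <<'E'
from h import *
B={"top":(130,205,360,300),"side":(220,190,390,350)}
for n in("side","top"):
    im=cv2.imread(f"pics/{n}0.png")[:,:,::-1].copy();d=np.load(f"pics/{n}0.npy");P=cloud(n,d)
    for nm,a in dict(green=(45,85,120,50),orange=(7,16,150,120),blue=(105,125,150,50),red=(0,4,150,60),yellow=(22,35,120,90)).items():
        m=blob(im,*a,B[n])&(d>0);m=cv2.erode(m.astype(np.uint8),np.ones((2,2)))>0
        q=P[m]
        if len(q): 
            v,u=np.nonzero(m);print(n,nm,len(q),"px",u.mean().round(),v.mean().round(),"med",np.median(q,0).round(1),"lo",np.percentile(q,3,0).round(),"hi",np.percentile(q,97,0).round())
            if nm=="blue":
                for t in ((q[:,2]>74),):
                    w=q[t]
                    if len(w)>20:
                        f=np.polyfit(w[:,1],w[:,0],1);print("  top edge x(y)",f,np.degrees(np.arctan(f[0])),"y",w[:,1].min(),w[:,1].max())
# board yaw: plane fit of grey board from top
im=cv2.imread("pics/top0.png")[:,:,::-1];d=np.load("pics/top0.npy");P=cloud("top",d)
q=np.r_[P[232:248,142:190].reshape(-1,3),P[255:275,345:400].reshape(-1,3)];q=q[(q[:,2]>90)&(q[:,2]<160)]
c=q.mean(0);s=np.linalg.svd(q-c)[2][2];s*=np.sign(s[2]);print("board n",s,np.degrees(np.arccos(s[2])),"yaw",np.degrees(np.arctan2(-s[1],-s[0])),c)
# rail top line
m=(P[...,2]>315)&(P[...,2]<335);w=P[m];f=np.polyfit(w[:,1],w[:,0],1);print("rail",f,np.degrees(np.arctan(f[0])),w[:,1].min(),w[:,1].max(),w[:,0].mean(),w[:,1].mean())
E
```

```text
side green 63 px 302.0 286.0 med [577.  114.3 113.4] lo [565. 108. 107.] hi [589. 121. 119.]
side orange 58 px 342.0 244.0 med [554.3 -34.7 112.6] lo [541. -41. 106.] hi [567. -29. 119.]
side blue 1467 px 337.0 300.0 med [512.3  77.5  66.7] lo [488. -77.  25.] hi [533. 186.  83.]
  top edge x(y) [1.51213313e-01 5.03322788e+02] 8.598741441800197 y -91.8273629272179 186.96301059542986
side red 292 px 304.0 236.0 med [607.5  52.9 187.4] lo [589.  34. 157.] hi [630.  58. 200.]
side yellow 11 px 309.0 255.0 med [596.3  44.6 131.7] lo [588.  42. 127.] hi [601.  47. 132.]
top green 95 px 228.0 252.0 med [579.7 109.9 114.5] lo [568. 104. 108.] hi [593. 116. 120.]
top orange 105 px 310.0 262.0 med [557.4 -38.1 114.2] lo [545. -45. 107.] hi [570. -33. 121.]
top blue 718 px 265.0 283.0 med [518.   50.   80.5] lo [496. -88.  78.] hi [537. 171.  83.]
  top edge x(y) [1.52329253e-01 5.10503829e+02] 8.661240498117895 y -97.58405680188045 178.84679006829046
top red 317 px 263.0 235.0 med [611.3  39.8 195.3] lo [592.  27. 185.] hi [627.  51. 203.]
board n [-0.41986283  0.06405197  0.90532455] 25.132969429483957 yaw -8.673853876665806 [572.73891935   4.85987557 110.40674938]
rail [1.50243406e-01 6.35242859e+02] 8.544404365825358 -253.85765409175755 299.5916407647069 637.7195714173832 16.484665224935743
```

```bash
cat >> h.py <<'E'
from scipy.spatial.transform import Rotation as R
YAW=np.radians(-8.6);O=np.array([648.6,21.5,0])
RZ=R.from_euler('z',YAW)
def r2w(p):return RZ.apply(p)+O
def w2r(p):return RZ.inv().apply(np.asarray(p)-O)
s,c=np.sin(np.radians(25)),np.cos(np.radians(25))
TGT=RZ*R.from_matrix(np.array([[-c,0,-s],[0,1,0],[s,0,-c]]).T)
def go(p):
    st=readout.read_state();q=st["eef_rot"];C=R.from_quat([q[1],q[2],q[3],q[0]])
    D=C.inv()*TGT
    tr=C.inv().apply(np.asarray(p)-st["position"])/150
    print("t",round(st["time_s"],2),"pos",st["position"].round(1),"rack",w2r(st["position"]).round(1),"F",st["force"].round(1),"q",st["q"].round(2),"gw",round(st["grip_width"],2))
    print("dr",(D.as_rotvec()/2/np.pi).round(4),"angle",np.degrees(D.magnitude()).round(1),"tr",tr.round(3))
E
sed -i 's/^s,c=.*/s,c=np.sin(np.radians(25)),np.cos(np.radians(25))/; s/\[\[-c,0,-s\],\[0,1,0\],\[s,0,-c\]\]/[[-c,0,-s],[0,1,0],[s,0,-c]]/' h.py
python3 -c "
from h import *
print(TGT.as_matrix().round(3)); go([380,-100,220])"
```

```text
[[-0.896  0.15   0.418]
 [ 0.136  0.989 -0.063]
 [-0.423 -0.    -0.906]]
t 0.1 pos [ 245.8 -628.5  218. ] rack [-301.1 -702.9  218. ] F [-0.1  0.1 -0.6] q [-1.24  0.12  1.44  0.    1.58 -0.04] gw 1.0
dr [-0.0905 -0.0244 -0.4082] angle 150.8 tr [ 2.116 -2.955 -0.01 ]
```

```bash
python3 -m handwheel '[{"dr":[-0.021,-0.006,-0.095],"translation":[0.7,-1,0],"claw":0},{"dr":[-0.021,-0.006,-0.095],"translation":[0.7,-1,0],"claw":0},{"dr":[-0.021,-0.006,-0.095],"translation":[0.7,-1,0],"claw":0},{"dr":[-0.021,-0.006,-0.095],"translation":[0.7,-1,0],"claw":0},{"dr":[-0.021,-0.006,-0.095],"translation":[0.7,-1,0],"claw":0}]'
python3 -c "
from h import *
go([380,-100,220])"
```

```text
time_s: 0.52
position: [289.7, -447.1, 218.4]
eef_rot: [0.068, 0.881, 0.469, -0.006]
force: [0.3, 0.0, 0.3]
grip_width: 1.001
grasp_force: 0.0
t 0.52 pos [ 289.7 -447.1  218.4] rack [-284.8 -517.   218.4] F [0.3 0.  0.3] q [-1.03 -0.29  1.83 -0.02  1.47 -0.44] gw 1.0
dr [-0.0695 -0.0186 -0.3119] angle 115.2 tr [ 2.245 -0.777 -0.268]
```

```bash
python3 -m handwheel '[{"dr":[-0.021,-0.006,-0.095],"translation":[1,-0.35,-0.12],"claw":0},{"dr":[-0.021,-0.006,-0.095],"translation":[1,-0.35,-0.12],"claw":0},{"dr":[-0.021,-0.006,-0.095],"translation":[1,-0.35,-0.12],"claw":0},{"dr":[-0.021,-0.006,-0.095],"translation":[1,-0.35,-0.12],"claw":0},{"dr":[-0.021,-0.006,-0.095],"translation":[1,-0.35,-0.12],"claw":0}]'
python3 -c "
from h import *
go([380,-100,220])"
```

```text
time_s: 0.93
position: [331.2, -291.6, 219.8]
eef_rot: [0.129, 0.697, 0.706, -0.011]
force: [-0.3, -0.9, 0.8]
grip_width: 1.001
grasp_force: 0.0
t 0.93 pos [ 331.2 -291.6  219.8] rack [-267.  -357.1  219.8] F [-0.3 -0.9  0.8] q [-0.76 -0.61  2.05 -0.03  1.44 -0.77] gw 1.0
dr [-0.0485 -0.0127 -0.2165] angle 80.0 tr [ 1.253  0.359 -0.197]
```

```bash
python3 -c "
from h import *
go([460,-60,200])"; python3 -m handwheel '[{"dr":[-0.021,-0.006,-0.095],"translation":[0.8,0.55,0],"claw":0},{"dr":[-0.021,-0.006,-0.095],"translation":[0.8,0.55,0],"claw":0},{"dr":[-0.021,-0.006,-0.095],"translation":[0.8,0.55,0],"claw":0},{"dr":[-0.021,-0.006,-0.095],"translation":[0.8,0.55,0],"claw":0},{"dr":[-0.021,-0.006,-0.095],"translation":[0.8,0.55,0],"claw":0}]'
python3 -c "
from h import *
go([460,-60,200])"
```

```text
t 0.93 pos [ 331.2 -291.6  219.8] rack [-267.  -357.1  219.8] F [-0.3 -0.9  0.8] q [-0.76 -0.61  2.05 -0.03  1.44 -0.77] gw 1.0
dr [-0.0485 -0.0127 -0.2165] angle 80.0 tr [ 1.543  0.871 -0.031]
time_s: 1.35
position: [414.4, -173.5, 208.6]
eef_rot: [0.177, 0.448, 0.876, -0.016]
force: [-0.6, 0.4, 1.3]
grip_width: 0.998
grasp_force: 0.0
t 1.35 pos [ 414.4 -173.5  208.6] rack [-202.4 -227.8  208.6] F [-0.6  0.4  1.3] q [-0.42 -0.66  2.11 -0.05  1.33 -1.04] gw 1.0
dr [-0.0277 -0.0073 -0.1214] angle 44.9 tr [0.446 0.685 0.003]
```

```bash
python3 -m handwheel '[{"dr":[-0.021,-0.006,-0.095],"translation":[0.45,0.68,0],"claw":0},{"dr":[-0.021,-0.006,-0.095],"translation":[0.45,0.68,0],"claw":0},{"dr":[-0.021,-0.006,-0.095],"translation":[0.45,0.68,0],"claw":0},{"dr":[-0.021,-0.006,-0.095],"translation":[0.45,0.68,0],"claw":0},{"dr":[-0.021,-0.006,-0.095],"translation":[0.45,0.68,0],"claw":0}]'
python3 -c "
from h import *
go(r2w([-195,0,80]))"
```

```text
time_s: 1.77
position: [459.0, -60.7, 200.3]
eef_rot: [0.21, 0.157, 0.965, -0.019]
force: [-0.5, -0.4, -0.5]
grip_width: 1.005
grasp_force: 0.0
t 1.77 pos [459.  -60.7 200.3] rack [-175.2 -109.6  200.3] F [-0.5 -0.4 -0.5] q [-0.16 -0.67  2.15 -0.04  1.24 -1.41] gw 1.0
dr [-0.0068 -0.0016 -0.0261] angle 9.7 tr [0.567 0.674 0.646]
```

```bash
python3 -m handwheel '[{"dr":[-0.007,-0.002,-0.026],"translation":[0.567,0.674,0.646],"claw":0},{"dr":[-0.007,-0.002,-0.026],"translation":[0.567,0.674,0.646],"claw":0},{"dr":[-0.007,-0.002,-0.026],"translation":[0.567,0.674,0.646],"claw":0},{"dr":[-0.007,-0.002,-0.026],"translation":[0.567,0.674,0.646],"claw":0},{"dr":[-0.007,-0.002,-0.026],"translation":[0.567,0.674,0.646],"claw":0}]'
python3 - <<'E'
from h import *
go(r2w([-165,0,48]))
im,d=snapshot("side"); cv2.imwrite("pics/side1.png",im[:,:,::-1])
E
```

```text
time_s: 2.18
position: [454.0, 51.0, 74.5]
eef_rot: [0.214, 0.078, 0.974, -0.016]
force: [-1.5, 0.6, -1.3]
grip_width: 0.995
grasp_force: 0.0
t 2.18 pos [454.   51.   74.5] rack [-1.968e+02  1.000e-01  7.450e+01] F [-1.5  0.6 -1.3] q [ 0.14 -0.63  2.33 -0.14  1.03 -1.23] gw 0.99
dr [-0.0003 -0.0006 -0.0013] angle 0.5 tr [-0.118  0.001  0.249]
```

View pics/side1.png

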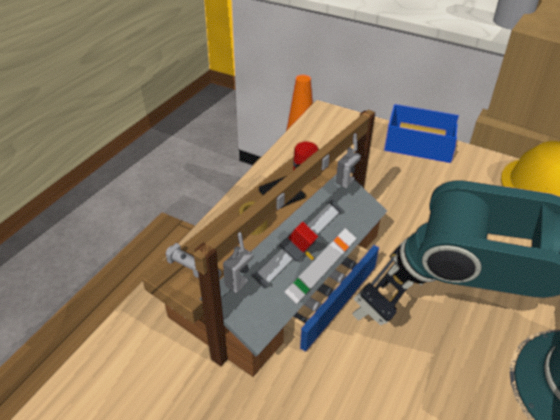

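The gripper, fingertips near (375,303), sits in front of the drawer with clear space. I'll lower it and move in.

```bash
python3 -m handwheel '[{"dr":[0,0,0],"translation":[-0.118,0,0.249],"claw":0},{"dr":[0,0,0],"translation":[-0.118,0,0.249],"claw":0},{"dr":[0,0,0],"translation":[-0.118,0,0.249],"claw":0}]'
python3 -c "
from h import *
go(r2w([-135,0,48]))"
```

```text
time_s: 2.48
position: [488.5, 41.6, 53.7]
eef_rot: [0.216, 0.08, 0.973, -0.017]
force: [-0.4, -0.2, 0.7]
grip_width: 1.003
grasp_force: 0.0
t 2.48 pos [488.5  41.6  53.7] rack [-161.3   -4.1   53.7] F [-0.4 -0.2  0.7] q [ 0.1  -0.5   2.29 -0.13  0.94 -1.25] gw 1.0
dr [-0.0006  0.     -0.002 ] angle 0.8 tr [-0.142  0.029  0.108]
```

Push in steps at about 15 mm per row.

```bash
python3 -m handwheel '[{"dr":[0,0,-0.001],"translation":[-0.05,0.01,0.04],"claw":0},{"dr":[0,0,-0.002],"translation":[-0.1,0.02,0.08],"claw":0},{"dr":[0,0,-0.002],"translation":[-0.15,0.03,0.11],"claw":0},{"dr":[0,0,-0.002],"translation":[-0.15,0.03,0.11],"claw":0}]'
python3 -c "
from h import *
go(r2w([-114,0,48]))"
```

```text
time_s: 2.82
position: [517.0, 41.9, 50.8]
eef_rot: [0.218, 0.074, 0.973, -0.018]
force: [0.8, -0.1, 0.8]
grip_width: 0.998
grasp_force: 0.0
t 2.82 pos [517.   41.9  50.8] rack [-133.2    0.5   50.8] F [ 0.8 -0.1  0.8] q [ 0.09 -0.42  2.24 -0.14  0.9  -1.26] gw 1.0
dr [-0.0005  0.0007 -0.0001] angle 0.3 tr [-0.108 -0.003  0.071]
```

```bash
python3 -m handwheel '[{"dr":[0,0,0],"translation":[-0.05,0,0.035],"claw":0},{"dr":[0,0,0],"translation":[-0.1,0,0.07],"claw":0},{"dr":[0,0,0],"translation":[-0.1,0,0.07],"claw":0}]'
python3 - <<'E'
from h import *
go(r2w([-108,0,48]))
im,d=snapshot("side"); cv2.imwrite("pics/side2.png",cv2.resize(im[200:380,220:440],None,fx=3,fy=3,interpolation=2)[:,:,::-1])
m=blob(im,105,125,150,50,(220,190,390,350))&(d>0);q=cloud("side",d)[cv2.erode(m.astype(np.uint8),np.ones((2,2)))>0]
q=np.array([w2r(p) for p in q]);w=q[q[:,2]<65];print(np.percentile(w[:,0],[5,25,50,75,95]).round(1),len(w))
im=cv2.imread("pics/side0.png")[:,:,::-1].copy();d=np.load("pics/side0.npy")
m=blob(im,105,125,150,50,(220,190,390,350))&(d>0);q=cloud("side",d)[cv2.erode(m.astype(np.uint8),np.ones((2,2)))>0]
q=np.array([w2r(p) for p in q]);w=q[q[:,2]<65];print("before",np.percentile(w[:,0],[5,25,50,75,95]).round(1))
E
```

```text
time_s: 3.07
position: [534.5, 39.3, 47.4]
eef_rot: [0.218, 0.074, 0.973, -0.018]
force: [-1.0, -0.3, -0.0]
grip_width: 1.002
grasp_force: 0.0
t 3.07 pos [534.5  39.3  47.4] rack [-115.5    0.6   47.4] F [-1.  -0.3 -0. ] q [ 0.08 -0.37  2.21 -0.13  0.87 -1.27] gw 1.0
dr [-0.0004  0.0006 -0.    ] angle 0.3 tr [-0.047 -0.004  0.018]
[-108.7 -108.  -107.6 -107.  -101.9] 358
before [-145.5 -144.9 -144.5 -144.  -141.4]
```

View pics/side2.png

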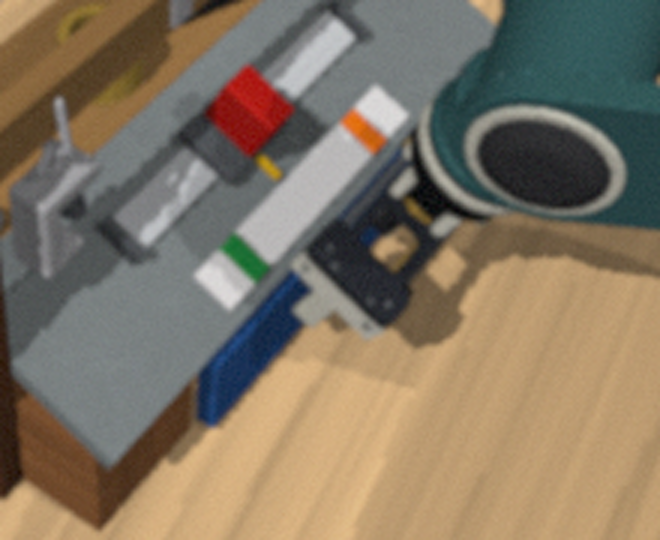

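The drawer's face now measures rack x ≈ -107.6, close to home. I'll push further until a hard stop shows in the force.

```bash
python3 -m handwheel '[{"dr":[0,0,0],"translation":[-0.025,0,0.012],"claw":0},{"dr":[0,0,0],"translation":[-0.04,0,0.018],"claw":0},{"dr":[0,0,0],"translation":[-0.04,0,0.018],"claw":0}]'
python3 -c "
from h import *
go(r2w([-103,0,48]))"
```

```text
time_s: 3.37
position: [537.7, 39.0, 46.3]
eef_rot: [0.214, 0.074, 0.974, -0.018]
force: [-54.7, 3.3, 34.6]
grip_width: 1.003
grasp_force: 27.3
t 3.37 pos [537.7  39.   46.3] rack [-112.2    0.8   46.3] F [-54.7   3.3  34.6] q [ 0.08 -0.35  2.2  -0.13  0.88 -1.28] gw 1.0
dr [-0.0006 -0.0006  0.    ] angle 0.3 tr [-0.06  -0.005  0.016]
```

Force rose to 55 N at a hard stop, with TCP 112 where 113 was expected at home. Back off and rise.

```bash
python3 -m handwheel '[{"dr":[0,0,0],"translation":[0.23,0,-0.1],"claw":0},{"dr":[0,0,0],"translation":[0.45,0,-0.2],"claw":0},{"dr":[0,0,0],"translation":[0.4,0,-0.45],"claw":0},{"dr":[0,0,0],"translation":[0.3,0,-0.7],"claw":0},{"dr":[0,0,0],"translation":[0.2,0,-0.95],"claw":0}]'
python3 - <<'E'
from h import *
st=readout.read_state();q=st["eef_rot"];T=np.eye(4);T[:3,:3]=R.from_quat([q[1],q[2],q[3],q[0]]).as_matrix();T[:3,3]=st["position"]
for n in("side","top","wrist"):
    im,d=snapshot(n);cv2.imwrite(f"pics/{n}3.png",im[:,:,::-1]);P=cloud(n,d,T if n=="wrist" else None)
    B=(0,0,560,420) if n=="wrist" else {"top":(130,205,360,300),"side":(220,190,390,350)}[n]
    for nm,a in dict(green=(45,85,120,50),orange=(7,16,150,120),blue=(105,125,150,50),red=(0,4,150,60),yellow=(22,35,120,90)).items():
        m=blob(im,*a,B)&(d>0);m=cv2.erode(m.astype(np.uint8),np.ones((2,2)))>0
        w=w2r(P[m]) if m.any() else np.zeros((0,3))
        if len(w): print(n,nm,len(w),"rack med",np.median(w,0).round(1),"lo",np.percentile(w,2,0).round(1),"hi",np.percentile(w,98,0).round(1))
go(r2w([-120,0,250]))
E
```

```text
time_s: 3.78
position: [452.0, 52.4, 164.0]
eef_rot: [0.217, 0.073, 0.973, -0.017]
force: [1.5, 0.3, 0.7]
grip_width: 1.002
grasp_force: 0.0
side green 63 rack med [-84.9  80.9 113.4] lo [-98.2  76.3 106.5] hi [-71.2  86.5 118.9]
side orange 51 rack med [-85.8 -69.4 111.8] lo [-97.8 -75.8 106.3] hi [-71.5 -62.1 119. ]
side blue 1195 rack med [-107.7   30.1   54.4] lo [-109.1 -126.2   21.6] hi [-102.9  145.3   81.2]
side red 323 rack med [-44.8  26.2 186.9] lo [-64.9   6.6 155.2] hi [-24.3  30.1 200. ]
side yellow 12 rack med [-58.3  15.6 130.2] lo [-63.4  13.  126.2] hi [ 65.2  22.4 182.4]
top green 89 rack med [-80.1  77.  114.3] lo [-93.4  71.3 108.1] hi [-68.7  82.7 121.8]
top orange 102 rack med [-81.3 -73.4 114.2] lo [-94.4 -79.2 107.1] hi [-68.1 -67.  120.7]
top red 293 rack med [-40.   14.1 195.1] lo [-6.000e+01  1.000e-01  1.856e+02] hi [-22.6  24.1 202.8]
wrist green 445 rack med [-82.3  78.9 106.1] lo [-98.3  72.7  98.4] hi [-70.3  87.6 111.5]
wrist orange 537 rack med [-84.4 -69.5 105.1] lo [-98.5 -77.4  98.6] hi [-70.6 -62.1 111.6]
wrist blue 42 rack med [-107.3  120.    71.3] lo [-109.  -133.9   70.6] hi [-105.4  143.8   72.3]
wrist red 981 rack med [-62.1  13.7 164. ] lo [ -67.3 -164.7  144.5] hi [ 81.3  27.8 177. ]
t 3.93 pos [454.3  52.6 166.8] rack [-196.8    1.7  166.8] F [ 0.   0.3 -0.5] q [ 0.14 -0.68  2.21 -0.13  1.19 -1.26] gw 1.0
dr [-0.0001  0.0014 -0.    ] angle 0.5 tr [-0.701 -0.011 -0.28 ]
```

View pics/wrist3.png

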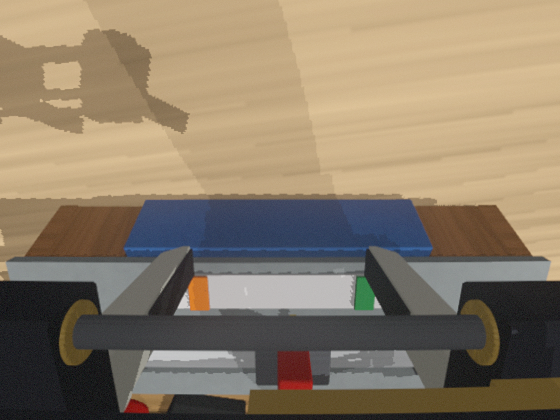

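The wrist view shows the drawer flush, the grip at (294,368), the green tag at (364,293) and the orange tag at (200,293). Next I'll check how much room the left clamp leaves for the gripper's body, which reaches ±94 mm.

Run:
```python
from h import *
for n in("side","top"):
    im,d=snapshot(n);P=w2r(cloud(n,d).reshape(-1,3))
    for s in(1,-1):
        m=(d.ravel()>0)&(P[:,1]*s>140)&(P[:,1]*s<240)&(P[:,2]>175)&(P[:,2]<280)&(abs(P[:,0]+14)<60)
        w=P[m]
        for z0 in range(175,280,20):
            v=w[(w[:,2]>=z0)&(w[:,2]<z0+20)]
            if len(v)>5: print(n,s,z0,len(v),"x",np.percentile(v[:,0],[3,97]).round(),"y",np.percentile(v[:,1],[3,97]).round())
go(r2w([-66,14,247]))
```

```text
side 1 175 105 x [-31.  -5.] y [185. 217.]
side 1 195 176 x [-31.  -4.] y [173. 218.]
side 1 215 120 x [-31.  -3.] y [204. 218.]
side 1 235 393 x [-32.  -4.] y [169. 217.]
side 1 255 73 x [-27. -14.] y [186. 205.]
side 1 275 7 x [-31. -20.] y [190. 194.]
side -1 175 73 x [-31.  -4.] y [-194. -161.]
side -1 195 122 x [-31.  -3.] y [-205. -161.]
side -1 215 99 x [-31.  -3.] y [-174. -161.]
side -1 235 234 x [-32.  -3.] y [-212. -162.]
side -1 255 54 x [-27. -12.] y [-196. -176.]
side -1 275 8 x [-30. -17.] y [-189. -185.]
top 1 175 30 x [39. 45.] y [186. 200.]
top 1 195 7 x [-22. -19.] y [168. 172.]
top 1 235 171 x [-29. -20.] y [164. 212.]
top 1 255 10 x [-23. -20.] y [187. 192.]
top 1 275 9 x [-28. -22.] y [187. 190.]
top -1 195 20 x [-28. -19.] y [-166. -164.]
top -1 215 16 x [-28. -21.] y [-165. -163.]
top -1 235 186 x [-29. -20.] y [-214. -164.]
top -1 255 7 x [-23. -20.] y [-190. -187.]
top -1 275 6 x [-27. -21.] y [-190. -186.]
t 4.03 pos [453.3  52.4 162.3] rack [-197.7    1.3  162.3] F [ 0.  -0.3 -0.6] q [ 0.14 -0.68  2.22 -0.13  1.19 -1.26] gw 1.0
dr [-0.0004  0.0005  0.0001] angle 0.2 tr [-1.035  0.084 -0.137]
```

The clamp spans y 166–217 and x -31 to -3. The body would reach y 173 at the green tag, so tilting 40° instead of 25° keeps it clear of the clamp.

```bash
sed -i 's/np.radians(25)/np.radians(40)/g' h.py; python3 -c "
from h import *
go(r2w([-73,14,229]))"
```

```text
t 4.03 pos [453.3  52.4 162.3] rack [-197.7    1.3  162.3] F [ 0.  -0.3 -0.6] q [ 0.14 -0.68  2.22 -0.13  1.19 -1.26] gw 1.0
dr [-0.0004 -0.0412  0.0001] angle 14.8 tr [-0.941  0.084 -0.049]
```

```bash
python3 -m handwheel '[{"dr":[0,-0.0206,0],"translation":[-0.24,0.02,-0.1],"claw":0},{"dr":[0,-0.0412,0],"translation":[-0.5,0.04,-0.05],"claw":0},{"dr":[0,-0.0412,0],"translation":[-0.75,0.08,-0.05],"claw":0},{"dr":[0,-0.0412,0],"translation":[-0.94,0.084,-0.05],"claw":0},{"dr":[0,-0.0412,0],"translation":[-0.94,0.084,-0.05],"claw":0}]'
python3 - <<'E'
from h import *
snapshot("top");snapshot("top")
go(r2w([-22,14,168]))
st=readout.read_state();q=st["eef_rot"];T=np.eye(4);T[:3,:3]=R.from_quat([q[1],q[2],q[3],q[0]]).as_matrix();T[:3,3]=st["position"]
im,d=snapshot("wrist");cv2.imwrite("pics/wrist4.png",im[:,:,::-1]);P=cloud("wrist",d,T)
for nm,a in dict(green=(45,85,120,50),orange=(7,16,150,120),red=(0,4,150,60),yellow=(22,35,120,90)).items():
    m=blob(im,*a,(0,0,560,420))&(d>0);m=cv2.erode(m.astype(np.uint8),np.ones((2,2)))>0
    w=w2r(P[m]);w=w[(abs(w[:,1])<130)&(w[:,0]<0)]
    if len(w): print(nm,len(w),"rack med",np.median(w,0).round(1),"lo",np.percentile(w,2,0).round(1),"hi",np.percentile(w,98,0).round(1))
E
```

```text
time_s: 4.45
position: [581.3, 46.0, 228.9]
eef_rot: [0.34, 0.07, 0.937, -0.027]
force: [0.2, 0.4, 0.6]
grip_width: 0.999
grasp_force: 0.0
t 4.55 pos [578.5  46.1 226.9] rack [-73.   13.8 226.9] F [-0.4 -0.1 -0.1] q [ 0.13 -0.52  2.08 -0.23  0.91 -1.21] gw 1.0
dr [-0.0005 -0.0006  0.0002] angle 0.3 tr [-0.01   0.003  0.519]
green 680 rack med [-85.8  82.  110.8] lo [-95.3  73.8 106. ] hi [-68.   88.5 119.1]
orange 974 rack med [-80.9 -69.1 112.7] lo [-95.3 -76.6 106. ] hi [-66.7 -61.2 119.5]
red 2933 rack med [-51.7  16.3 187.2] lo [-63.6   3.7 150.7] hi [-26.5  28.7 200.1]
yellow 148 rack med [-54.5  16.4 129.3] lo [-63.1  13.4 122.7] hi [-41.8  18.8 133.7]
```

View pics/wrist4.png

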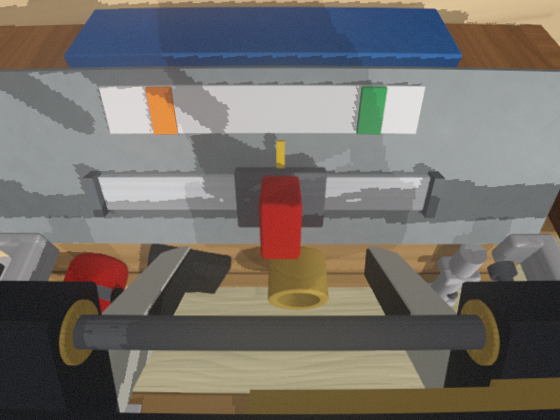

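Pointer at (280,153), green tag at (371,110), and the fin at (281,217) is centred between the fingers. In rack y the grip is about 16.3 and the tag about 81.2. Descend.

```bash
python3 -m handwheel '[{"dr":[0,0,0],"translation":[-0.01,0.016,0.15],"claw":0},{"dr":[0,0,0],"translation":[-0.01,0.016,0.3],"claw":0},{"dr":[0,0,0],"translation":[-0.01,0.016,0.42],"claw":0},{"dr":[0,0,0],"translation":[-0.01,0.016,0.51],"claw":0},{"dr":[0,0,0],"translation":[-0.01,0.016,0.51],"claw":0}]'
python3 -c "
from h import *
go(r2w([-22,16,168]))"
```

```text
time_s: 5.02
position: [627.6, 40.8, 167.4]
eef_rot: [0.339, 0.07, 0.938, -0.027]
force: [0.2, 0.5, -0.0]
grip_width: 0.999
grasp_force: 0.0
t 5.02 pos [627.6  40.8 167.4] rack [-23.6  16.  167.4] F [ 0.2  0.5 -0. ] q [ 0.1  -0.36  2.07 -0.24  0.77 -1.2 ] gw 1.0
dr [-0.0005 -0.0008  0.0003] angle 0.3 tr [-0.011  0.     0.004]
```

Close on the fin.

```bash
python3 -m handwheel '[{"dr":[0,0,0],"translation":[0,0,0],"claw":1},{"dr":[0,0,0],"translation":[0,0,0],"claw":1},{"dr":[0,0,0],"translation":[0,0,0],"claw":1},{"dr":[0,0,0],"translation":[0,0,0],"claw":1},{"dr":[0,0,0],"translation":[0,0,0],"claw":1}]'
python3 -m handwheel '[{"dr":[0,0,0],"translation":[0,0,0],"claw":1},{"dr":[0,0,0],"translation":[0,0,0],"claw":1},{"dr":[0,0,0],"translation":[0,0,0],"claw":1}]'
cat > loc.py <<'E'
from h import *
st=readout.read_state();q=st["eef_rot"];T=np.eye(4);T[:3,:3]=R.from_quat([q[1],q[2],q[3],q[0]]).as_matrix();T[:3,3]=st["position"]
for n in("wrist","side","top"):
    im,d=snapshot(n);cv2.imwrite(f"pics/{n}_l.png",im[:,:,::-1]);P=cloud(n,d,T if n=="wrist" else None)
    for nm,a in dict(green=(45,85,120,50),orange=(7,16,150,120),red=(0,4,150,60),yellow=(20,35,120,90)).items():
        m=blob(im,*a,(0,0,560,420))&(d>0)
        w=w2r(P.reshape(-1,3))[m.ravel()];w=w[(abs(w[:,1])<130)&(w[:,0]<-20)&(w[:,0]>-110)&(w[:,2]>(140 if nm=="red" else 95))&(w[:,2]<(210 if nm=="red" else 140))]
        if len(w)>3: print(n,nm,len(w),"med",np.median(w,0).round(1),"y mid",np.percentile(w[:,1],[4,96]).mean().round(1),"range",np.percentile(w[:,1],[4,96]).round(1))
go(r2w([-22,81,168]))
E
python3 loc.py
```

```text
time_s: 5.43
position: [628.6, 41.2, 172.3]
eef_rot: [0.341, 0.07, 0.937, -0.027]
force: [0.2, -0.8, -0.2]
grip_width: 0.692
grasp_force: 0.0
time_s: 5.68
position: [628.7, 41.1, 171.6]
eef_rot: [0.341, 0.07, 0.937, -0.027]
force: [0.1, -0.5, -0.3]
grip_width: 0.477
grasp_force: 0.0
wrist green 2170 med [-83.4  80.6 112.1] y mid 80.6 range [73.  88.2]
wrist orange 2389 med [-82.2 -69.  112.1] y mid -69.2 range [-77.2 -61.1]
wrist red 6865 med [-52.7  15.7 185. ] y mid 15.7 range [ 3.4 28. ]
wrist yellow 416 med [-55.   15.6 129.5] y mid 15.6 range [12.9 18.2]
side green 91 med [-83.8  81.  113.8] y mid 81.2 range [75.4 87. ]
side orange 78 med [-83.2 -69.5 113. ] y mid -70.1 range [-77.5 -62.7]
top orange 8 med [-68.7 -67.1 119.8] y mid -66.9 range [-68.7 -65.2]
top red 378 med [-38.7  13.  195.2] y mid 12.8 range [ 0.6 24.9]
t 5.83 pos [628.7  41.1 171.5] rack [-22.6  16.4 171.5] F [-0.5 -0.1 -1.3] q [ 0.1  -0.36  2.07 -0.24  0.77 -1.2 ] gw 0.35
dr [-0.0004 -0.      0.0002] angle 0.1 tr [0.011 0.431 0.019]
```

```bash
python3 -m handwheel '[{"dr":[0,0,0],"translation":[0,0,0],"claw":1},{"dr":[0,0,0],"translation":[0,0,0],"claw":1},{"dr":[0,0,0],"translation":[0,0,0],"claw":1},{"dr":[0,0,0],"translation":[0,0,0],"claw":1}]'
python3 loc.py
```

```text
time_s: 6.17
position: [628.7, 41.0, 171.4]
eef_rot: [0.341, 0.07, 0.937, -0.027]
force: [-0.7, -1.3, 0.2]
grip_width: 0.301
grasp_force: 30.0
wrist green 2169 med [-83.5  80.7 111.9] y mid 80.7 range [73.2 88.2]
wrist orange 2393 med [-82.3 -68.9 112.2] y mid -69.1 range [-77.2 -61.1]
wrist red 6843 med [-52.7  17.6 185.1] y mid 17.6 range [ 5.2 29.9]
wrist yellow 430 med [-55.   17.6 129.5] y mid 17.6 range [14.9 20.2]
side green 89 med [-83.4  80.7 114.4] y mid 81.4 range [74.7 88.1]
side orange 79 med [-83.3 -69.7 113.5] y mid -70.0 range [-77.1 -62.9]
top green 15 med [-91.5  83.4 111.6] y mid 83.5 range [81.5 85.4]
top orange 8 med [-68.9 -67.1 119.7] y mid -67.1 range [-69.1 -65.2]
top red 374 med [-38.7  15.2 195.5] y mid 15.4 range [ 3.7 27.1]
t 6.32 pos [628.7  41.  171.4] rack [-22.6  16.3 171.4] F [-0.3 -2.3  0.6] q [ 0.1  -0.36  2.07 -0.24  0.77 -1.2 ] gw 0.3
dr [-0.0004 -0.      0.0002] angle 0.2 tr [0.011 0.431 0.019]
```

Gripped. The pointer is 63 mm from the green tag.

```bash
python3 -m handwheel '[{"dr":[0,0,0],"translation":[0,0.1,0],"claw":1},{"dr":[0,0,0],"translation":[0,0.2,0],"claw":1},{"dr":[0,0,0],"translation":[0,0.3,0],"claw":1},{"dr":[0,0,0],"translation":[0,0.38,0],"claw":1},{"dr":[0,0,0],"translation":[0,0.42,0],"claw":1}]'
python3 -m handwheel '[{"dr":[0,0,0],"translation":[0,0,0],"claw":1},{"dr":[0,0,0],"translation":[0,0,0],"claw":1}]'
python3 loc.py
```

```text
time_s: 6.73
position: [638.3, 104.5, 171.4]
eef_rot: [0.341, 0.07, 0.937, -0.027]
force: [-4.1, -2.5, 3.1]
grip_width: 0.303
grasp_force: 30.0
time_s: 6.9
position: [638.2, 103.8, 171.5]
eef_rot: [0.341, 0.07, 0.937, -0.027]
force: [-5.2, 2.6, 3.3]
grip_width: 0.296
grasp_force: 30.0
wrist green 1975 med [-81.9  81.  112.7] y mid 81.1 range [73.6 88.5]
wrist orange 310 med [-71.5 -61.7 116.7] y mid -63.1 range [-65.9 -60.2]
wrist red 6910 med [-52.8  81.1 185.1] y mid 81.1 range [68.8 93.4]
wrist yellow 428 med [-54.9  81.  129.7] y mid 81.0 range [78.4 83.7]
side green 83 med [-85.7  80.4 112.9] y mid 80.7 range [73.6 87.8]
top orange 128 med [-80.6 -71.9 114.8] y mid -71.9 range [-78.5 -65.2]
top red 327 med [-37.9  78.3 195.9] y mid 78.5 range [67.1 89.9]
t 7.05 pos [638.1 103.1 171.4] rack [-22.6  79.1 171.4] F [-5.1  2.7  3. ] q [ 0.23 -0.3   2.02 -0.35  0.79 -1.02] gw 0.3
dr [-0.0003 -0.      0.0001] angle 0.1 tr [0.012 0.013 0.02 ]
```

View pics/wrist_l.png

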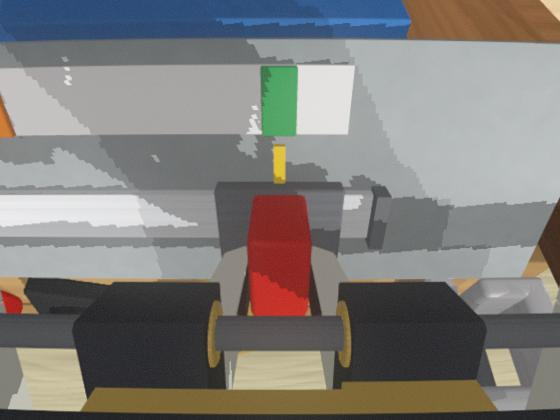

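Pointer (280,163) is lined up with the middle of the green tag (279,100). Release, then withdraw.

```bash
python3 -m handwheel '[{"dr":[0,0,0],"translation":[0,0,0],"claw":0.35},{"dr":[0,0,0],"translation":[0,0,0],"claw":0.35},{"dr":[0,0,0],"translation":[0,0,0],"claw":0.35},{"dr":[0,0,0],"translation":[0,0,0],"claw":0.35},{"dr":[0,0,0],"translation":[0,0,0],"claw":0.35}]'
python3 -m handwheel '[{"dr":[0,0,0],"translation":[0,0,0],"claw":0.35},{"dr":[0,0,0],"translation":[0,0,0],"claw":0.35},{"dr":[0,0,0],"translation":[0,0,0],"claw":0.35}]'
python3 loc.py
```

```text
time_s: 7.47
position: [638.2, 103.1, 171.2]
eef_rot: [0.341, 0.07, 0.937, -0.027]
force: [-0.3, 0.5, -0.2]
grip_width: 0.603
grasp_force: 0.0
time_s: 7.72
position: [638.2, 103.4, 171.3]
eef_rot: [0.341, 0.07, 0.937, -0.027]
force: [1.0, -0.5, 0.4]
grip_width: 0.645
grasp_force: 0.0
wrist green 2130 med [-81.7  81.1 112.7] y mid 81.1 range [73.6 88.5]
wrist orange 345 med [-72.  -61.7 116.6] y mid -63.1 range [-66.  -60.3]
wrist red 6864 med [-53.   80.3 185. ] y mid 80.4 range [68.2 92.7]
wrist yellow 451 med [-54.4  80.6 129.3] y mid 80.5 range [77.5 83.4]
side green 82 med [-86.3  80.6 113.2] y mid 80.3 range [72.7 87.9]
top green 33 med [-85.3  78.6 111.8] y mid 78.5 range [72.8 84.3]
top orange 124 med [-80.  -72.  114.6] y mid -71.9 range [-78.4 -65.4]
top red 401 med [-39.2  76.  194.4] y mid 76.6 range [64.  89.1]
t 7.87 pos [638.2 103.4 171.3] rack [-22.6  79.4 171.3] F [-0.2 -0.   0.6] q [ 0.24 -0.3   2.02 -0.35  0.79 -1.02] gw 0.65
dr [-0.0004 -0.      0.0002] angle 0.1 tr [0.011 0.011 0.019]
```

```bash
python3 -m handwheel '[{"dr":[0,0,0],"translation":[0,0,-0.15],"claw":0.35},{"dr":[0,0,0],"translation":[0,0,-0.35],"claw":0.35},{"dr":[0,0,0],"translation":[0,0,-0.6],"claw":0.35},{"dr":[0,0,0],"translation":[0,0,-0.8],"claw":0.35},{"dr":[0,0,0],"translation":[0,0,-0.8],"claw":0.35}]'
python3 -m handwheel '[{"dr":[0,0,0],"translation":[0,0,0],"claw":0.35},{"dr":[0,0,0],"translation":[0,0,0],"claw":0.35},{"dr":[0,0,0],"translation":[0,0,0],"claw":0.35}]'
python3 loc.py
python3 - <<'E'
from h import *
im,d=snapshot("side");P=w2r(cloud("side",d).reshape(-1,3));m=blob(im,105,125,150,50,(220,190,390,350)).ravel()&(P[:,2]<65);print("drawer x",np.median(P[m],0))
E
```

```text
time_s: 8.28
position: [560.9, 115.9, 269.8]
eef_rot: [0.344, 0.07, 0.936, -0.025]
force: [-0.3, -0.1, 1.9]
grip_width: 0.648
grasp_force: 0.0
time_s: 8.53
position: [562.1, 115.0, 261.6]
eef_rot: [0.34, 0.07, 0.937, -0.027]
force: [1.0, 0.7, -0.2]
grip_width: 0.651
grasp_force: 0.0
wrist green 682 med [-82.3  81.3 112.4] y mid 81.0 range [73.9 88.1]
wrist orange 773 med [-81.9 -68.8 112.4] y mid -68.9 range [-76.7 -61.2]
wrist red 2241 med [-51.6  80.6 187.2] y mid 80.6 range [68.4 92.9]
wrist yellow 166 med [-55.   80.5 129.5] y mid 80.5 range [77.9 83.1]
side green 93 med [-83.5  80.8 114.4] y mid 80.9 range [74.2 87.7]
side red 454 med [-42.6  91.2 186.6] y mid 82.4 range [70.4 94.4]
side yellow 40 med [-56.1  79.7 129.3] y mid 75.6 range [68.2 83.1]
top green 104 med [-81.2  77.8 114.2] y mid 77.9 range [71.5 84.3]
top orange 134 med [-80.1 -72.  114.8] y mid -72.1 range [-79.1 -65.1]
top red 430 med [-39.9  75.7 193.7] y mid 76.6 range [63.9 89.3]
t 8.68 pos [562.1 114.9 261.8] rack [-99.5  79.5 261.8] F [0.1 0.2 0.3] q [ 0.31 -0.52  2.03 -0.34  1.02 -1.02] gw 0.65
dr [-0.0005 -0.0003  0.0002] angle 0.2 tr [0.005 0.013 0.811]
drawer x [-107.62274049   36.98460271   42.87682748]
```

View pics/side_l.png

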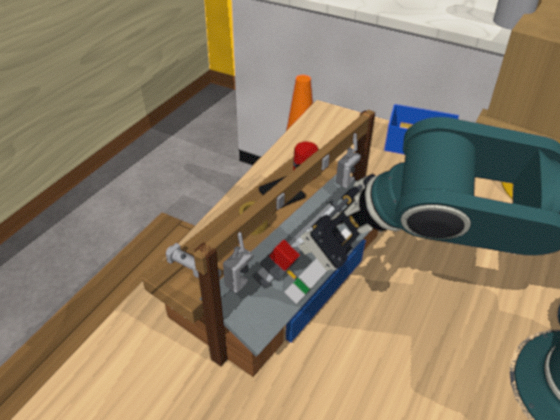

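The pointer (290,275) lines up with the green tag (301,285) to within 0.5 mm. The drawer is home, the clamps hang where they did, and the gripper is clear.

```bash
python3 -c "
from plant import finish_job
print(finish_job())"
```

```text
the job is handed in; nothing more can be done
None
```

I handed the job in with the drawer pushed to its hard stop, the lock pointer about 0.5 mm from the middle of the green tag and let go, and the gripper clear; no clamp or deck item was seen to move, and the judge returned no verdict.

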